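# Layer a desk clock on the sprung bonding table and press it together

### The job

Build up the little desk clock on the round sprung plate: first the plain steel foot disc, on it the wooden spacer ring, on that the brass dial with its face up, each set down gently and centred on the plate to within about 5 mm. When all three lie loose on one another, bond them: with the closed fingertips push gently down on the middle of the dial until you feel the sprung plate reach its bottom stop, hold it there for a second and let it come back up. Do not drop things or press hard, and leave the screwdriver stand, the multimeter and the hand press where they are.

Things in the scene. Friction and masses are not known exactly. Their poses are not given: they have to be found in the camera images.
- stand: Fixed blue square block, 120 x 120 mm, 30 mm high, that carries the sprung round plate over it. Origin at the centre of its underside, on the bench; z up. Its place and yaw differ each time.
- plate_top (a point): Centre of the upper face of the sprung round plate (bare aluminium, 110 mm diameter, 10 mm thick, four short marks at its rim). The face is 50 mm above the bench when up. z up.
- plate (a joint): Downward travel of the sprung plate in m: 0 = up, 0.008 = on its bottom stop. It stays up under the weight of the three layers; with them on it, a push of about 3 to 6 N starts it moving and another 4 N brings it to the stop (7 to 10 N in all), beyond which the push rises steeply: approach slowly, about 10 mm/s. It springs back up when released.
- foot: Plain solid bright steel disc, 68 mm diameter, 18 mm thick, about 0.4 kg. Lies flat on the bench. Origin at the centre of its underside, z up along its axis. Grip it across the diameter.
- spacer: Dark wooden ring, 64 mm outer diameter, 34 mm hole, 22 mm thick, about 0.06 kg. Lies flat on the bench. Origin on its axis at the underside, z up. Grip it across the outer diameter.
- dial: Brass disc, 60 mm diameter, 16 mm thick, about 0.2 kg, with a white face with twelve dark hour marks (no hands) on top. Lies face up on the bench. Origin at the centre of its underside, z up out of the face. Grip it across the diameter.
- driver_stand: Bystander: black round stand, 116 mm diameter, with nine small upright screwdrivers, about 95 mm high. Origin at the centre of its underside.
- meter: Bystander: yellow multimeter lying on its back, 170 x 85 x 40 mm (long side along its x). Origin at the centre of its underside.
- bench_press: Bystander: green cast C-frame hand press with a steel plunger, base 150 x 90 mm, 220 mm high. Origin at the centre of its underside.
Not all that is in view belongs to the job. Of the things shaped like the stand, the blue one is meant. What is shaped like the dial but blue is not meant.

How it is judged:
On the way, in this order (a step that is already met when the one before it is completed fails the run):
1. the steel foot disc lies centred on the plate, released (horizontal distance between foot and plate_top below 0.006 m and z of foot in the frame of plate_top between -0.003 and 0.003 m and angle between foot's own z axis and vertical below 0.07 rad and contact force between the fingers and foot below 0.3 N and linear speed of foot below 0.03 m/s), for 0.2 s.
2. the wooden ring lies centred on the foot, released (horizontal distance between each of foot, spacer and plate_top below 0.006 m and z of foot in the frame of plate_top between -0.003 and 0.003 m and angle between each of foot, spacer's own z axis and vertical below 0.07 rad and z of spacer in the frame of plate_top between 0.015 and 0.021 m and contact force between the fingers and spacer below 0.3 N and linear speed of spacer below 0.03 m/s), for 0.2 s.
3. the dial lies face up, centred on the ring, released, with the plate up (horizontal distance between each of foot, spacer, dial and plate_top below 0.006 m and z of foot in the frame of plate_top between -0.003 and 0.003 m and angle between each of foot, spacer, dial's own z axis and vertical below 0.07 rad and z of spacer in the frame of plate_top between 0.015 and 0.021 m and z of dial in the frame of plate_top between 0.037 and 0.043 m and contact force between the fingers and dial below 0.3 N and linear speed of dial below 0.03 m/s and value of joint plate below 0.002 m), for 0.2 s.
4. the whole stack is pushed down through the dial to the plate's bottom stop and held (horizontal distance between each of foot, spacer, dial and plate_top below 0.006 m and z of foot in the frame of plate_top between -0.003 and 0.003 m and angle between each of foot, spacer, dial's own z axis and vertical below 0.07 rad and z of spacer in the frame of plate_top between 0.015 and 0.021 m and z of dial in the frame of plate_top between 0.037 and 0.043 m and value of joint plate above 0.007 m and contact force between the fingers and dial above 0.5 N), for 0.6 s.
At the end, for the whole second after the job is handed in: Foot, ring and dial lie flat on one another on the plate in that order from below, dial face up, each axis within 6 mm of the plate's centre, tilted less than 4 degrees and at its layer's height within 3 mm; the plate is up again (travel under 2 mm), everything at rest and let go (horizontal distance between each of foot, spacer, dial and plate_top below 0.006 m and z of foot in the frame of plate_top between -0.003 and 0.003 m and angle between each of foot, spacer, dial's own z axis and vertical below 0.07 rad and z of spacer in the frame of plate_top between 0.015 and 0.021 m and z of dial in the frame of plate_top between 0.037 and 0.043 m and value of joint plate below 0.002 m and linear speed of each of foot, spacer, dial below 0.02 m/s); the robot touches nothing.
It fails at once if the plate and stack are hit or pressed with more than 60 N (contact force between stand and foot above 60 N).
It fails at once if The screwdriver stand is moved by more than 20 mm (distance of driver_stand from where it was at the start of the episode above 0.02 m).
It fails at once if The multimeter is moved by more than 20 mm (distance of meter from where it was at the start of the episode above 0.02 m).
It fails at once if The hand press is moved by more than 20 mm (distance of bench_press from where it was at the start of the episode above 0.02 m).
It also fails if it takes over 72 s, if anything falls off the work surface, if the arm or the gripper's body presses on something with over 40 N, if the wrist force passes 120 N, or if a joint passes its speed limit or range.

### The arm

A 6-joint arm with a two-finger parallel gripper is mounted at the origin on the work surface. World frame = base frame: x ahead of the robot, y to its left, z up, the work surface at z = 0. Lengths are in m, angles in rad, forces in N, time in s.
With the tool pointing down it reaches from about 0.325 to 0.9 m from the base axis. Payload 6.1 kg.
Tool frame: the origin (TCP) lies on the centre line of the jaws, within the pads' length; the fingertips stand 14 mm ahead of it and the grasp point (between the pads) lies 5 mm behind it; z points along the fingers, y is the line along which they close (so a half turn about z gives the same grasp; the last joint's range is limited). The gripper opens to 87 mm and grips with 3 to 60 N. Pads are 19 mm wide; open, the fingers measure 117 mm over their backs; the gripper's body (75 mm by 190 mm) begins 51 mm behind the grasp point.
Start: joints at [1.174, 0.22, 1.526, -0, 1.395, -0.126], TCP at [0.167, 0.602, 0.237] pointing down, gripper open.
Joint ranges: [-2.98, 2.98], [-0.91, 2.08], [0.09, 2.57], [-1.24, 4.39], [0.2, 2.65], [-2.68, 2.68]. Speed limits (rad/s): [2.57, 2.57, 3.01, 3.14, 3.14, 3.14].

### API

Orientations are given as a unit quaternion [x, y, z, w].
In Python, from plant import r, viewer gives the robot as it stands.
- The arm moves only by the tool jog_arm, never from a script. Its argument "targets" is a list of rows, each a list of 5 numbers: the shift along the world's x, y, z in mm, then the turn about the world's z in rad, then the closure, from -1 (fully open) to 1 (shut). In form: [[x, y, z, turn, grip], ...]. A call has 1 to 20 rows; each row shifts and turns the commanded pose from where the row before left it; what a row does not reach is not made up. A row lasts 1/8 s, in which the tool goes at most 62.5 mm and 10.7 degrees, less where a joint would pass 70% of its speed; a pose out of reach is approached as far as the arm can. A call is refused whole if a number of a shift passes 62.5 or a number of a turn 0.188, either way. A call with a gripper value outside its range is refused whole. The fingers move at their own pace and stop on an object; "grip_force" is the grip in N (left out, the last holds). Time passes only in rows, so rows that do not move let the fingers close. It gives the time, the measured TCP pose, the force, the opening and the grip force at its end, in the units of the state.
- r.state(): the state, without advancing time (a new reading comes with each control period).
- viewer.capture(name): name is "side" or "top" or "wrist"; returns a dict with "frame" (480x640x3 uint8, red, green, blue), "fx", "fy", "cx", "cy" (pixels), "dist" ([k1, k2, p1, p2, k3] as OpenCV has them; the pictures are not rectified), "origin" and "rotation" of the camera in the world; the wrist camera has in their place "mount" (4x4, takes a point from camera to tool coordinates, whose origin is the TCP and whose axes are the flange's). Camera axes: x right, y up, looking along -z (the intrinsics and any distortion apply to the point x, -y, -z); pixel columns grow to the right and rows downward; lengths in m; the calibration is good to about 2 mm. A picture is of the moment at which its call begins: read the wrist's pose just before it. There is no depth.
- r.job_done(): hands the job in; it is judged then, once.
The state is a dict: "t": time; "joint_positions": joint angles; "joint_velocities": joint speeds; "joint_efforts": joint torques, N m; "tool_pos": TCP position; "tool_rot": TCP orientation; "wrist_force": force on the tool from outside, world axes, zero at the start; "torque": the same for the moment, N m; "finger_gap": finger opening in m; "grip_force": force on a finger pad.
Only numpy, scipy, OpenCV 4.12 (cv2) and the standard library are available. Lean on these libraries where they do the work, as an engineer would, in place of code of your own. Each camera call takes 0.05 s, during which the arm holds its last target. There are 200 camera calls.

## Working session

There is one attempt and no reset: what is moved stays moved. The work goes in short steps, Python scripts to look and compute and a tool call to move; the robot and the scene stay as the last step left them, time stands still between calls to the robot, and variables do not carry over. Pictures are saved under pics/ and viewed, at most 10 in all, crops included, and the job is handed in when it is done.

Besides the shell and the picture viewer there is one more tool, called after "Call:" by a JSON object that holds its "api" and its "payload". jog_arm: Moves the arm, as the interface text tells. Its arguments: {"type":"object","properties":{"targets":{"type":"array"},"grip_force":{"type":"number"}},"required":["targets"]}

```bash
mkdir -p pics; ls; cat > h.py <<'E'
import numpy as np, cv2
from plant import r, viewer
def cap(n):
    s=r.state(); c=viewer.capture(n); c['s']=s
    if 'mount' in c:
        from scipy.spatial.transform import Rotation as R
        T=np.eye(4);T[:3,:3]=R.from_quat(s['tool_rot']).as_matrix();T[:3,3]=s['tool_pos']
        M=T@np.array(c['mount']); c['origin']=M[:3,3]; c['rotation']=M[:3,:3]
    c['K']=np.array([[c['fx'],0,c['cx']],[0,c['fy'],c['cy']],[0,0,1.]])
    return c
def px2w(c,uv,z):
    uv=np.array(uv,float).reshape(-1,1,2)
    p=cv2.undistortPoints(uv,c['K'],np.array(c['dist'],float)).reshape(-1,2)
    d=np.c_[p[:,0],-p[:,1],-np.ones(len(p))]@np.array(c['rotation']).T
    o=np.array(c['origin']); return o+d*((z-o[2])/d[:,2])[:,None]
def save(c,n): cv2.imwrite('pics/'+n,c['frame'][:,:,::-1])
E
python3 - <<'E'
from h import *
for n in ('top','side'):
    c=cap(n); save(c,n+'0.png'); print(n,c['origin'],c['fx'])
a=cv2.imread('pics/top0.png')
print(c['s']['wrist_force'],c['s']['finger_gap'])
E
```

```text
pics
top [ 0.39612701 -0.11374921  1.12345572] 452.80900054270967
side [-0.01107535 -0.7597437   1.10113713] 618.1126856024646
[-0.12388521  1.34693007 -0.18694373] 0.08683495484485344
```

View pics/top0.png

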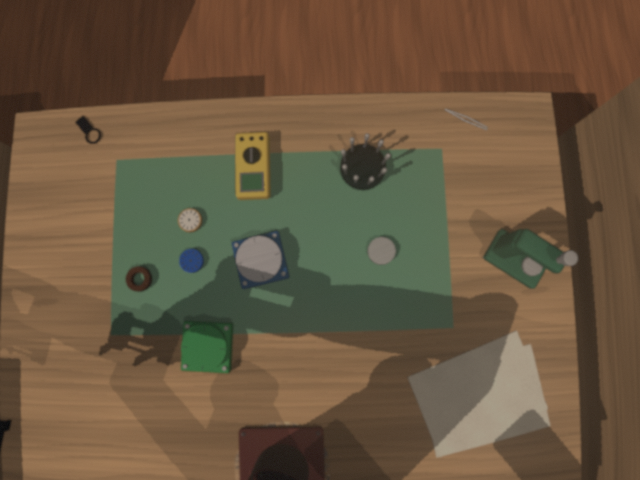

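View pics/side0.png

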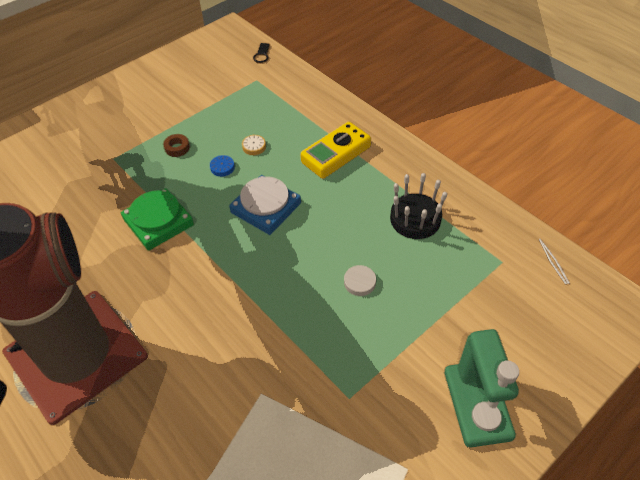

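```bash
cat >> h.py <<'E'
def circ(c,x0,y0,z,rad,win=0.025,step=0.0005):
    """find circle of known radius at height z: signed-free radial gradient score"""
    L=win+rad+0.01; g=np.arange(-L,L,step); n=len(g)
    X,Y=np.meshgrid(x0+g,y0+g,indexing='ij')
    P=np.c_[X.ravel(),Y.ravel(),np.full(X.size,z)]
    q=(P-np.array(c['origin']))@np.array(c['rotation']); q=q*[1,-1,-1]
    uv=cv2.projectPoints(q,np.zeros(3),np.zeros(3),c['K'],np.array(c['dist'],float))[0].reshape(n,n,2).astype(np.float32)
    im=cv2.remap(c['frame'],uv[...,0],uv[...,1],cv2.INTER_LINEAR)
    im=cv2.GaussianBlur(im.astype(np.float32),(0,0),0.001/step)
    gx=np.gradient(im,axis=0);gy=np.gradient(im,axis=1)
    th=np.linspace(0,2*np.pi,180,endpoint=False); best=[]
    for dr in (-.002,-.001,0,.001,.002):
        S=0
        for t in th:
            rg=np.sqrt(((gx*np.cos(t)+gy*np.sin(t))**2).sum(-1))
            rg=np.minimum(rg,20*step/0.0005)
            ki=(rad+dr)*np.array([np.cos(t),np.sin(t)])/step
            S=S+cv2.warpAffine(rg,np.float32([[1,0,-ki[1]],[0,1,-ki[0]]]),(n,n))
        m=np.add.outer(g**2,g**2)<win**2; S=np.where(m,S,0)/180
        i=np.unravel_index(S.argmax(),S.shape); best.append((S[i],x0+g[i[0]],y0+g[i[1]],dr))
    return max(best)
E
python3 - <<'E'
from h import *
C={n:cap(n) for n in('top','side')}
for nm,uv,z,rad in [('plate',(260,259),.05,.055),('foot',(382,250),.018,.034),('spacer',(138,278),.022,.032),('dial',(189,220),.016,.030),('decoy',(191,260),.016,.030)]:
    p=px2w(C['top'],uv,z)[0]
    print(nm,p[:2].round(4),[np.round(circ(C[n],p[0],p[1],z,rad),4) for n in C])
s=r.state();print(s['tool_rot'],s['tool_pos'])
E
```

```text
Traceback (most recent call last):
  File "h.py", line 14, in px2w
    d=np.c_[p[:,0],-p[:,1],-np.ones(len(p))]@np.array(c['rotation']).T
      ~~~~~~~~~~~~~~~~~~~~~~~~~~~~~~~~~~~~~~^~~~~~~~~~~~~~~~~~~~~~~~~~
ValueError: matmul: Input operand 1 has a mismatch in its core dimension 0, with gufunc signature (n?,k),(k,m?)->(n?,m?) (size 4 is different from 3)
```

Rotation is a quaternion; converting.

```bash
python3 - <<'E'
s=open('h.py').read()
s=s.replace("    c['K']=","    if np.size(c['rotation'])==4:\n        from scipy.spatial.transform import Rotation as R\n        c['rotation']=R.from_quat(c['rotation']).as_matrix()\n    c['K']=")
open('h.py','w').write(s)
E
python3 - <<'E'
from h import *
C={n:cap(n) for n in('top','side')}
for nm,uv,z,rad in [('plate',(260,259),.05,.055),('foot',(382,250),.018,.034),('spacer',(138,278),.022,.032),('dial',(189,220),.016,.030),('decoy',(191,260),.016,.030)]:
    p=px2w(C['top'],uv,z)[0]
    print(nm,p[:2].round(4),[np.round(circ(C[n],p[0],p[1],z,rad),4) for n in C])
s=r.state();print(s['t'],s['tool_rot'],s['tool_pos'])
print(C['top']['rotation'].round(2).tolist())
E
```

```text
plate [0.509  0.0375] [array([7.3993, 0.511 , 0.0415, 0.    ]), array([10.0837,  0.5115,  0.0405,  0.    ])]
foot [ 0.526  -0.2587] [array([ 4.8727,  0.5255, -0.2572,  0.    ]), array([11.2053,  0.526 , -0.2587,  0.    ])]
spacer [0.4724 0.3496] [array([4.8015e+00, 4.7240e-01, 3.4810e-01, 2.0000e-03]), array([ 8.1287e+00,  4.7190e-01,  3.5060e-01, -1.0000e-03])]
dial [0.6163 0.2219] [array([ 6.2989e+00,  6.1780e-01,  2.2140e-01, -2.0000e-03]), array([ 1.04966e+01,  6.18300e-01,  2.19400e-01, -2.00000e-03])]
decoy [0.5147 0.2157] [array([3.9341, 0.5142, 0.2172, 0.    ]), array([8.9359, 0.5147, 0.2152, 0.    ])]
0.3 [ 1.34989343e-01  9.90846995e-01 -3.21166548e-04 -8.30040240e-05] [0.16711177 0.6020357  0.23615307]
[[-0.03, 0.99, -0.13], [-1.0, -0.03, -0.01], [-0.02, 0.13, 0.99]]
```

Call:
{"api": "jog_arm", "payload": {"targets": [[12, -30, 0, 0, -1], [22, -52, 0, 0, -1], [22, -52, 0, 0, -1], [22, -52, 0, 0, -1], [22, -52, 0, 0, -1], [22, -52, 0, 0, -1], [22, -52, 0, 0, -1], [22, -52, 0, 0, -1], [22, -52, 0, 0, -1], [22, -52, 0, 0, -1], [22, -52, 0, 0, -1], [22, -52, 0, 0, -1], [22, -52, 0, 0, -1], [22, -52, 0, 0, -1], [22, -52, 0, 0, -1], [22, -52, 0, 0, -1], [16, -50, 0, 0, -1], [0, 0, 0, 0, -1], [0, 0, 0, 0, -1]], "grip_force": 20}}

```text
t: 2.68
tool_pos: [0.5248, -0.2574, 0.2361]
tool_rot: [0.135, 0.991, 0.0, -0.0]
wrist_force: [0.3, 0.3, -0.6]
finger_gap: 0.0871
grip_force: 0.0
```

```bash
python3 - <<'E'
from h import *
c=cap('wrist'); save(c,'w1.png'); print(c['s']['t'],c['s']['tool_pos'],c['s']['wrist_force'],c['fx'])
print(circ(c,.526,-.258,.018,.034))
E
```

```text
2.675 [ 0.52483186 -0.25738093  0.23607234] [ 0.27193095  0.31974105 -0.58200878] 348.53909682046054
(np.float64(18.665155745177035), np.float64(0.5265000000000001), np.float64(-0.25849999999999995), 0)
```

View pics/w1.png

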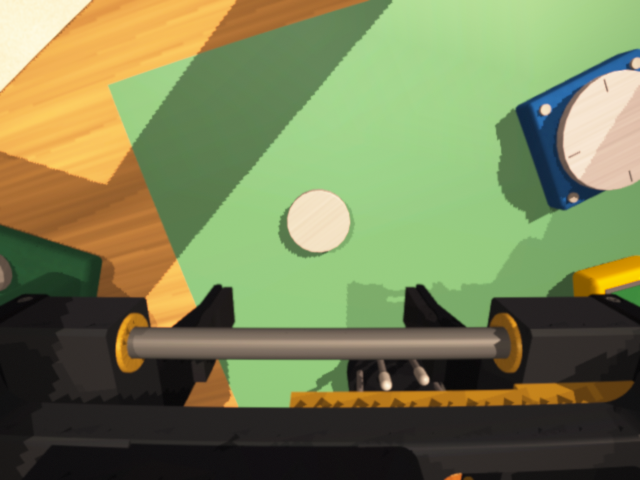

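The wrist view shows the foot disc at about (319,221), between the fingers; the plate is at the right (615,130). The foot measures (0.5265, -0.2585), matching the other cameras.

Call:
{"api": "jog_arm", "payload": {"targets": [[1.5, -1, -25, 0, -1], [0, 0, -45, 0, -1], [0, 0, -45, 0, -1], [0, 0, -45, 0, -1], [0, 0, -30, 0, -1], [0, 0, -15, 0, -1], [0, 0, -8, 0, -1], [0, 0, -6, 0, -1], [0, 0, 0, 0, -1], [0, 0, 0, 0, 1], [0, 0, 0, 0, 1], [0, 0, 0, 0, 1], [0, 0, 0, 0, 1], [0, 0, 0, 0, 1], [0, 0, 0, 0, 1]], "grip_force": 25}}

```text
t: 4.6
tool_pos: [0.527, -0.2588, 0.0179]
tool_rot: [0.135, 0.991, -0.0, 0.0]
wrist_force: [0.2, 2.1, 5.4]
finger_gap: 0.0674
grip_force: 25.0
```

Call:
{"api": "jog_arm", "payload": {"targets": [[0, 0, 10, 0, 1], [0, 0, 25, 0, 1], [0, 0, 35, 0, 1], [-1, 20, 30, 0, 1], [-2, 40, 0, 0, 1], [-2, 40, 0, 0, 1], [-2, 40, 0, 0, 1], [-2, 40, 0, 0, 1], [-2, 40, 0, 0, 1], [-2, 40, 0, 0, 1], [-2, 26, 0, 0, 1], [-1, 13.5, 0, 0, 1], [0, 0, 0, 0, 1], [0, 0, 0, 0, 1]]}}

```text
t: 6.35
tool_pos: [0.5107, 0.0398, 0.1174]
tool_rot: [0.135, 0.991, -0.0, -0.0]
wrist_force: [-0.3, 0.0, -3.6]
finger_gap: 0.0672
grip_force: 25.0
```

```bash
python3 - <<'E'
from h import *
c=cap('wrist'); save(c,'w2.png'); p=c['s']['tool_pos'];print(c['s']['t'],p,c['s']['wrist_force'])
print('plate',circ(c,.511,.041,.05,.055)); print('foot in hand',circ(c,p[0],p[1],p[2]-.0179+.018,.034,win=.01))
for n in('side','top'):
    k=cap(n); print(n,circ(k,p[0],p[1],p[2]-.0179+.018,.034,win=.012)); 
E
```

```text
6.35 [0.51072753 0.03984331 0.1174496 ] [-0.34262069  0.02328662 -3.63986938]
plate (np.float64(14.852842865788883), np.float64(0.5075000000000001), np.float64(0.041500000000000085), -0.002)
foot in hand (np.float64(14.072328490835995), np.float64(0.5092275278681965), np.float64(0.03984331100991459), -0.001)
side (np.float64(5.212688610159707), np.float64(0.5042275278681965), np.float64(0.029843311009914587), 0.002)
top (np.float64(1.2529752143523352), np.float64(0.5062275278681965), np.float64(0.03434331100991459), -0.002)
```

View pics/w2.png

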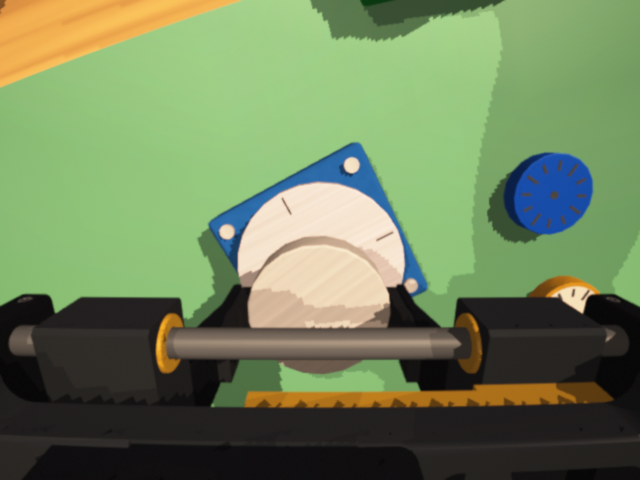

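The view shows the foot in the jaws at (319,305) over the plate (320,260), partly covering it; the blue decoy is at (549,193). Lowering onto the plate.

Call:
{"api": "jog_arm", "payload": {"targets": [[0, 1, -20, 0, 1], [0, 0, -15, 0, 1], [0, 0, -7, 0, 1], [0, 0, -4, 0, 1], [0, 0, -1.5, 0, 1], [0, 0, -1, 0, 1], [0, 0, 0, 0, 1]]}}

```text
t: 7.38
tool_pos: [0.511, 0.0417, 0.0694]
tool_rot: [0.135, 0.991, 0.0, 0.0]
wrist_force: [-0.2, -0.6, -4.4]
finger_gap: 0.0679
grip_force: 25.0
```

Call:
{"api": "jog_arm", "payload": {"targets": [[0, 0, -0.7, 0, 1], [0, 0, 0, 0, 1], [0, 0, -0.7, 0, 1], [0, 0, 0, 0, 1]]}}

```text
t: 7.88
tool_pos: [0.5108, 0.0417, 0.068]
tool_rot: [0.135, 0.991, 0.0, 0.0]
wrist_force: [-2.6, -0.0, -0.1]
finger_gap: 0.0676
grip_force: 25.0
```

Call:
{"api": "jog_arm", "payload": {"targets": [[0, 0, 0, 0, 0.3], [0, 0, 0, 0, -0.2], [0, 0, 0, 0, -1], [0, 0, 0, 0, -1], [0, 0, 0, 0, -1], [0, 0, 10, 0, -1], [0, 0, 25, 0, -1], [0, 0, 40, 0, -1], [0, 20, 40, 0, -1], [-1, 45, 20, 0, -1], [-3, 45, 0, 0, -1], [-6, 45, 0, 0, -1], [-6, 45, 0, 0, -1], [-6, 45, 0, 0, -1], [-6, 40, 0, 0, -1], [-5, 20, 0, 0, -1], [-5, 4, 0, 0, -1], [0, 0, 0, 0, -1], [0, 0, 0, 0, -1]]}}

```text
t: 10.25
tool_pos: [0.4731, 0.3495, 0.2027]
tool_rot: [0.136, 0.991, -0.0, 0.0]
wrist_force: [0.3, -0.6, 0.7]
finger_gap: 0.0869
grip_force: 0.0
```

```bash
python3 - <<'E'
from h import *
c=cap('wrist'); p=c['s']['tool_pos'];print(c['s']['t'],p,c['s']['wrist_force'])
print('spacer',np.round(circ(c,.472,.350,.022,.032),4)); 
for n in('side','top','wrist'):
    k=c if n=='wrist' else cap(n); print(n,'foot',np.round(circ(k,.511,.041,.068,.034,win=.012),4),'plate',np.round(circ(k,.511,.041,.05,.055,win=.012),4)); 
E
```

```text
10.25 [0.47306226 0.34953646 0.20273372] [ 0.27677193 -0.59826294  0.6656159 ]
spacer [15.5799  0.4705  0.351   0.    ]
side foot [7.9271 0.51   0.042  0.    ] plate [12.018  0.511  0.04   0.   ]
top foot [ 3.4574e+00  5.1050e-01  4.2500e-02 -2.0000e-03] plate [7.6026 0.511  0.0415 0.    ]
wrist foot [ 1.8379e+00  5.1000e-01  4.9500e-02 -1.0000e-03] plate [3.8867e+00 5.0900e-01 5.2500e-02 2.0000e-03]
```

Call:
{"api": "jog_arm", "payload": {"targets": [[-1.8, 1, -25, 0, -1], [0, 0, -45, 0, -1], [0, 0, -45, 0, -1], [0, 0, -38, 0, -1], [0, 0, -18, 0, -1], [0, 0, -8, 0, -1], [0, 0, -5, 0, -1], [0, 0, 0, 0, -1], [0, 0, 0, 0, 1], [0, 0, 0, 0, 1], [0, 0, 0, 0, 1], [0, 0, 0, 0, 1], [0, 0, 0, 0, 1], [0, 0, 0, 0, 1]], "grip_force": 12}}

```text
t: 12.15
tool_pos: [0.4711, 0.3519, 0.019]
tool_rot: [0.135, 0.991, 0.0, 0.0]
wrist_force: [-1.4, -0.6, 4.0]
finger_gap: 0.0645
grip_force: 12.0
```

Call:
{"api": "jog_arm", "payload": {"targets": [[0, 0, 10, 0, 1], [0, 0, 25, 0, 1], [0, 0, 40, 0, 1], [2, -20, 30, 0, 1], [5, -40, 5, 0, 1], [5, -40, 0, 0, 1], [6, -45, 0, 0, 1], [6, -45, 0, 0, 1], [6, -45, 0, 0, 1], [5, -40, 0, 0, 1], [4, -25, 0, 0, 1], [1, -10, 0, 0, 1], [0, 0, 0, 0, 1], [0, 0, 0, 0, 1]]}}

```text
t: 13.9
tool_pos: [0.5107, 0.0426, 0.1286]
tool_rot: [0.135, 0.991, 0.0, -0.0]
wrist_force: [-0.8, -0.1, -0.6]
finger_gap: 0.0642
grip_force: 12.0
```

```bash
python3 - <<'E'
from h import *
c=cap('wrist'); p=c['s']['tool_pos'];print(c['s']['t'],p,c['s']['wrist_force'])
print('ring in hand',np.round(circ(c,p[0],p[1],p[2]+.003,.032,win=.01),4),'foot',np.round(circ(c,.5105,.042,.068,.034,win=.01),4),'dial',np.round(circ(c,.618,.2205,.016,.03,win=.01),4))
E
```

```text
13.9 [0.51066071 0.04264374 0.12860321] [-0.75555161 -0.11439674 -0.55333072]
ring in hand [1.29018e+01 5.07700e-01 4.11000e-02 1.00000e-03] foot [ 9.3022e+00  5.0950e-01  4.1500e-02 -1.0000e-03] dial [ 8.7046e+00  6.1750e-01  2.1850e-01 -2.0000e-03]
```

Call:
{"api": "jog_arm", "payload": {"targets": [[1, -1, -15, 0, 1], [0, 0, -13, 0, 1], [0, 0, -7, 0, 1], [0, 0, -3, 0, 1], [0, 0, -1.5, 0, 1], [0, 0, -1, 0, 1], [0, 0, -0.7, 0, 1], [0, 0, 0, 0, 1], [0, 0, 0, 0, 1]]}}

```text
t: 15.08
tool_pos: [0.512, 0.0407, 0.0876]
tool_rot: [0.135, 0.991, 0.0, 0.0]
wrist_force: [0.3, 0.2, -0.6]
finger_gap: 0.0648
grip_force: 12.0
```

Call:
{"api": "jog_arm", "payload": {"targets": [[0, 0, -0.5, 0, 1], [0, 0, 0, 0, 1], [0, 0, 0, 0, 1]]}}

```text
t: 15.45
tool_pos: [0.512, 0.0407, 0.087]
tool_rot: [0.135, 0.991, -0.0, 0.0]
wrist_force: [0.0, -0.6, 0.2]
finger_gap: 0.064
grip_force: 12.0
```

Call:
{"api": "jog_arm", "payload": {"targets": [[0, 0, -0.4, 0, 1], [0, 0, 0, 0, 1]]}}

```text
t: 15.7
tool_pos: [0.512, 0.0407, 0.087]
tool_rot: [0.135, 0.991, -0.0, 0.0]
wrist_force: [-2.1, -0.2, 5.1]
finger_gap: 0.0646
grip_force: 12.0
```

Call:
{"api": "jog_arm", "payload": {"targets": [[0, 0, 0, 0, 0.3], [0, 0, 0, 0, -0.2], [0, 0, 0, 0, -1], [0, 0, 0, 0, -1], [0, 0, 0, 0, -1], [0, 0, 10, 0, -1], [0, 0, 25, 0, -1], [0, 0, 35, 0, -1], [10, 15, 25, 0, -1], [24, 40, 15, 0, -1], [24, 40, 5, 0, -1], [24, 40, 0, 0, -1], [16, 30, 0, 0, -1], [7, 13, 0, 0, -1], [0, 0, 0, 0, -1], [0, 0, 0, 0, -1]]}}

```text
t: 17.7
tool_pos: [0.6165, 0.2176, 0.2016]
tool_rot: [0.135, 0.991, -0.0, -0.0]
wrist_force: [0.7, -0.8, -0.8]
finger_gap: 0.087
grip_force: 0.0
```

```bash
python3 - <<'E'
from h import *
c=cap('wrist'); save(c,'w3.png'); p=c['s']['tool_pos'];print(c['s']['t'],p,c['s']['wrist_force'])
print('dial',np.round(circ(c,.618,.220,.016,.030,win=.012),4)); 
for n in('side','top'):
    k=cap(n);save(k,n+'3.png'); print(n,'ring',np.round(circ(k,.511,.041,.09,.032,win=.012),4),'foot',np.round(circ(k,.511,.041,.068,.034,win=.012),4),'plate',np.round(circ(k,.511,.041,.05,.055,win=.012),4),'dial',np.round(circ(k,.618,.220,.016,.03,win=.012),4)); 
cv2.imwrite('pics/m.png',np.hstack([cv2.resize(cv2.imread('pics/side3.png')[100:300,150:390],None,fx=1.6,fy=1.6),cv2.resize(cv2.imread('pics/w3.png'),(400,320))]))
E
```

```text
17.7 [0.61651364 0.21762483 0.20158112] [ 0.74491725 -0.83797576 -0.75847901]
dial [ 1.94363e+01  6.18000e-01  2.19000e-01 -2.00000e-03]
side ring [10.2316  0.512   0.0385  0.    ] foot [ 1.11973e+01  5.15000e-01  4.30000e-02 -1.00000e-03] plate [9.4533 0.511  0.04   0.    ] dial [ 1.08021e+01  6.18500e-01  2.19500e-01 -2.00000e-03]
top ring [7.504  0.5115 0.04   0.    ] foot [ 7.3948e+00  5.1450e-01  4.3000e-02 -1.0000e-03] plate [7.8435 0.511  0.0415 0.    ] dial [ 4.7536e+00  6.1750e-01  2.2100e-01 -2.0000e-03]
```

View pics/m.png

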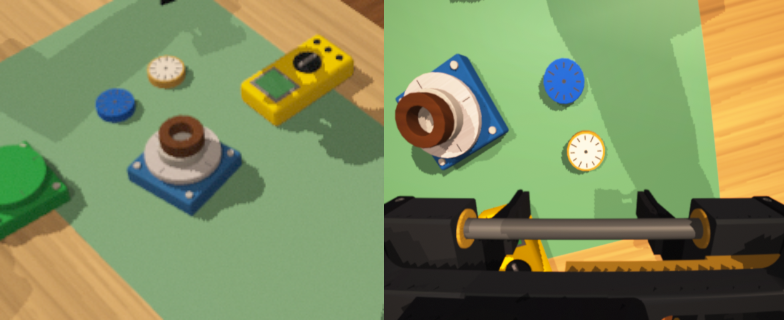

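Ring, foot and plate look concentric (left half, ring at about (180,137)); the white-faced dial is at (585,151) in the right half, measured (0.618, 0.2195).

Call:
{"api": "jog_arm", "payload": {"targets": [[1.5, 2, -25, 0, -1], [0, 0, -45, 0, -1], [0, 0, -45, 0, -1], [0, 0, -38, 0, -1], [0, 0, -18, 0, -1], [0, 0, -8, 0, -1], [0, 0, -5, 0, -1], [0, 0, 0, 0, -1], [0, 0, 0, 0, 1], [0, 0, 0, 0, 1], [0, 0, 0, 0, 1], [0, 0, 0, 0, 1], [0, 0, 0, 0, 1], [0, 0, 0, 0, 1]], "grip_force": 18}}

```text
t: 19.6
tool_pos: [0.6185, 0.2208, 0.0178]
tool_rot: [0.135, 0.991, 0.0, 0.0]
wrist_force: [0.5, 0.1, 2.2]
finger_gap: 0.0596
grip_force: 18.0
```

Call:
{"api": "jog_arm", "payload": {"targets": [[0, 0, 10, 0, 1], [0, 0, 25, 0, 1], [0, 0, 40, 0, 1], [0, 0, 40, 0, 1], [-8, -15, 15, 0, 1], [-20, -35, 0, 0, 1], [-24, -40, 0, 0, 1], [-24, -40, 0, 0, 1], [-18, -28, 0, 0, 1], [-9, -15, 0, 0, 1], [-4.5, -7, 0, 0, 1], [0, 0, 0, 0, 1], [0, 0, 0, 0, 1]]}}

```text
t: 21.22
tool_pos: [0.5114, 0.0414, 0.1477]
tool_rot: [0.135, 0.991, 0.0, 0.0]
wrist_force: [0.0, 0.7, -2.3]
finger_gap: 0.0591
grip_force: 18.0
```

```bash
python3 - <<'E'
from h import *
c=cap('wrist'); p=c['s']['tool_pos'];print(c['s']['t'],p,c['s']['wrist_force'])
for q in (.030,): print('dial in hand',np.round(circ(c,p[0],p[1],p[2]-.0018,q,win=.01),4),'ring',np.round(circ(c,.5115,.0395,.090,.032,win=.01),4))
E
```

```text
21.225 [0.51140782 0.04138414 0.14766827] [ 0.03039813  0.68533064 -2.30882948]
dial in hand [ 1.57912e+01  5.11900e-01  4.09000e-02 -2.00000e-03] ring [ 1.45061e+01  5.06000e-01  4.20000e-02 -2.00000e-03]
```

Call:
{"api": "jog_arm", "payload": {"targets": [[0, -0.5, -15, 0, 1], [0, 0, -12, 0, 1], [0, 0, -6, 0, 1], [0, 0, -3, 0, 1], [0, 0, -1.5, 0, 1], [0, 0, -1, 0, 1], [0, 0, -0.6, 0, 1], [0, 0, 0, 0, 1], [0, 0, 0, 0, 1]]}}

```text
t: 22.4
tool_pos: [0.511, 0.0402, 0.1086]
tool_rot: [0.135, 0.991, -0.0, 0.0]
wrist_force: [-0.7, -0.4, -1.7]
finger_gap: 0.0594
grip_force: 18.0
```

Call:
{"api": "jog_arm", "payload": {"targets": [[0, 0, -0.5, 0, 1], [0, 0, 0, 0, 1], [0, 0, -0.4, 0, 1], [0, 0, 0, 0, 1]]}}

```text
t: 22.9
tool_pos: [0.5109, 0.0402, 0.1077]
tool_rot: [0.135, 0.991, -0.0, 0.0]
wrist_force: [-1.2, 0.6, 0.7]
finger_gap: 0.0597
grip_force: 18.0
```

Call:
{"api": "jog_arm", "payload": {"targets": [[0, 0, 0, 0, 0.3], [0, 0, 0, 0, -0.2], [0, 0, 0, 0, -1], [0, 0, 0, 0, -1], [0, 0, 0, 0, -1], [0, 0, 8, 0, -1], [0, 0, 20, 0, -1], [0, 0, 32, 0, -1], [0, 0, 0, 0, 1], [0, 0, 0, 0, 1], [0, 0, 0, 0, 1], [0, 0, 0, 0, 1], [0, 0, 0, 0, 1], [0, 0, 0, 0, 1], [0, 0, 0, 0, 1], [0, 0, 0, 0, 1]], "grip_force": 10}}

```text
t: 24.9
tool_pos: [0.5109, 0.0402, 0.1675]
tool_rot: [0.135, 0.991, 0.0, -0.0]
wrist_force: [0.9, 0.0, -0.3]
finger_gap: 0.0149
grip_force: 0.0
```

```bash
python3 - <<'E'
from h import *
c=cap('wrist'); save(c,'w4.png'); s=c['s'];print(s['t'],s['tool_pos'],s['wrist_force'],s['finger_gap'])
print('wrist dial',np.round(circ(c,.511,.0405,.106,.03,win=.012),4))
k=cap('side');save(k,'side4.png');print('side dial',np.round(circ(k,.511,.0405,.106,.03,win=.012),4))
cv2.imwrite('pics/m2.png',np.hstack([cv2.resize(cv2.imread('pics/side4.png')[100:300,150:390],None,fx=1.6,fy=1.6),cv2.resize(cv2.imread('pics/w4.png'),(400,320))]))
E
```

```text
24.9 [0.51088791 0.04022188 0.16753294] [ 0.87588201  0.02890493 -0.28904089] 0.014926770611746418
wrist dial [ 1.70205e+01  5.07500e-01  4.20000e-02 -1.00000e-03]
side dial [ 1.31013e+01  5.11500e-01  3.90000e-02 -2.00000e-03]
```

View pics/m2.png

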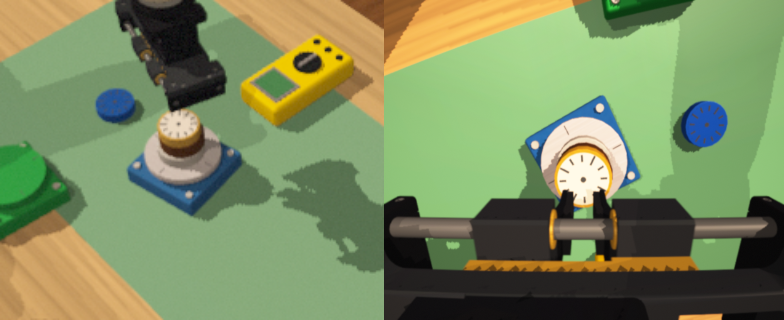

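The dial sits face up on the stack (about (180,128) in the left half), and the fingers are closing above it. Descending slowly for the push.

Call:
{"api": "jog_arm", "payload": {"targets": [[0, 0.5, -15, 0, 1], [0, 0, -13, 0, 1], [0, 0, -8, 0, 1], [0, 0, -4, 0, 1], [0, 0, -1.5, 0, 1], [0, 0, -1.2, 0, 1], [0, 0, -1.2, 0, 1], [0, 0, -1, 0, 1], [0, 0, 0, 0, 1], [0, 0, 0, 0, 1]]}}

```text
t: 26.25
tool_pos: [0.5109, 0.0407, 0.1227]
tool_rot: [0.135, 0.991, 0.0, 0.0]
wrist_force: [0.5, 0.2, 0.8]
finger_gap: 0.0001
grip_force: 0.0
```

Call:
{"api": "jog_arm", "payload": {"targets": [[0, 0, -1.2, 0, 1], [0, 0, -1.2, 0, 1], [0, 0, -1, 0, 1], [0, 0, -1, 0, 1], [0, 0, 0, 0, 1], [0, 0, 0, 0, 1]]}}

```text
t: 27.0
tool_pos: [0.511, 0.0407, 0.1184]
tool_rot: [0.135, 0.991, -0.0, 0.0]
wrist_force: [-1.3, -0.0, 4.3]
finger_gap: 0.0007
grip_force: 2.0
```

Call:
{"api": "jog_arm", "payload": {"targets": [[0, 0, -1.2, 0, 1], [0, 0, -1.2, 0, 1], [0, 0, -1.2, 0, 1], [0, 0, -1, 0, 1], [0, 0, 0, 0, 1]]}}

```text
t: 27.62
tool_pos: [0.511, 0.0407, 0.1138]
tool_rot: [0.135, 0.991, -0.0, 0.0]
wrist_force: [-2.7, 0.7, 6.1]
finger_gap: 0.0006
grip_force: 3.0
```

Call:
{"api": "jog_arm", "payload": {"targets": [[0, 0, -0.8, 0, 1], [0, 0, -0.8, 0, 1], [0, 0, 0, 0, 1], [0, 0, 0, 0, 1]]}}

```text
t: 28.12
tool_pos: [0.511, 0.0407, 0.1124]
tool_rot: [0.135, 0.991, -0.0, 0.0]
wrist_force: [-2.4, -0.7, 7.1]
finger_gap: 0.0005
grip_force: 3.5
```

Call:
{"api": "jog_arm", "payload": {"targets": [[0, 0, -0.6, 0, 1], [0, 0, 0, 0, 1], [0, 0, 0, 0, 1]]}}

```text
t: 28.5
tool_pos: [0.5111, 0.0407, 0.1124]
tool_rot: [0.135, 0.991, -0.0, 0.0]
wrist_force: [-4.5, -0.6, 11.4]
finger_gap: 0.0004
grip_force: 5.5
```

The position stopped at 0.1124 while the force rose to 11 N, so this is the bottom stop. Holding, then releasing slowly.

Call:
{"api": "jog_arm", "payload": {"targets": [[0, 0, -0.3, 0, 1], [0, 0, 0, 0, 1], [0, 0, 0, 0, 1], [0, 0, 0, 0, 1], [0, 0, 0, 0, 1], [0, 0, 0, 0, 1], [0, 0, 0, 0, 1], [0, 0, 0, 0, 1], [0, 0, 0, 0, 1], [0, 0, 0, 0, 1], [0, 0, 0, 0, 1]]}}

```text
t: 29.88
tool_pos: [0.5111, 0.0407, 0.1123]
tool_rot: [0.135, 0.991, -0.0, 0.0]
wrist_force: [-5.6, 0.6, 13.2]
finger_gap: 0.0007
grip_force: 6.5
```

Call:
{"api": "jog_arm", "payload": {"targets": [[0, 0, 1.2, 0, 1], [0, 0, 1.2, 0, 1], [0, 0, 1.2, 0, 1], [0, 0, 1.2, 0, 1], [0, 0, 1.2, 0, 1], [0, 0, 1.2, 0, 1], [0, 0, 1.2, 0, 1], [0, 0, 1.2, 0, 1], [0, 0, 1.2, 0, 1], [0, 0, 3, 0, 1], [0, 0, 10, 0, 1], [0, 0, 25, 0, 1], [0, 0, 40, 0, 1], [0, 0, 40, 0, 1], [-20, 40, 10, 0, 1], [-20, 50, 0, 0, 1], [-10, 50, 0, 0, 1], [0, 25, 0, 0, 1], [0, 0, 0, 0, 1], [0, 0, 0, 0, 1]]}}

```text
t: 32.38
tool_pos: [0.461, 0.2052, 0.2502]
tool_rot: [0.135, 0.991, -0.0, 0.0]
wrist_force: [0.8, -0.4, -0.1]
finger_gap: 0.0005
grip_force: 0.0
```

```bash
python3 - <<'E'
from h import *
s=r.state();print(s['t'],s['tool_pos'],s['wrist_force'])
for n in('side','top'):
    k=cap(n);save(k,n+'5.png');print(n,np.round(circ(k,.511,.0405,.106,.03,win=.012),4),'plate',np.round(circ(k,.511,.0405,.05,.055,win=.012),4))
cv2.imwrite('pics/m3.png',cv2.resize(cv2.imread('pics/side5.png')[150:250,200:330],None,fx=5,fy=5,interpolation=cv2.INTER_CUBIC))
E
```

```text
32.375 [0.4610056  0.20516423 0.25022642] [ 0.81273658 -0.43979764 -0.13798814]
side [ 1.0716e+01  5.1150e-01  3.9000e-02 -2.0000e-03] plate [8.6436 0.511  0.04   0.    ]
top [ 6.0384e+00  5.0950e-01  3.9500e-02 -2.0000e-03] plate [6.9131 0.5105 0.042  0.    ]
```

View pics/m3.png

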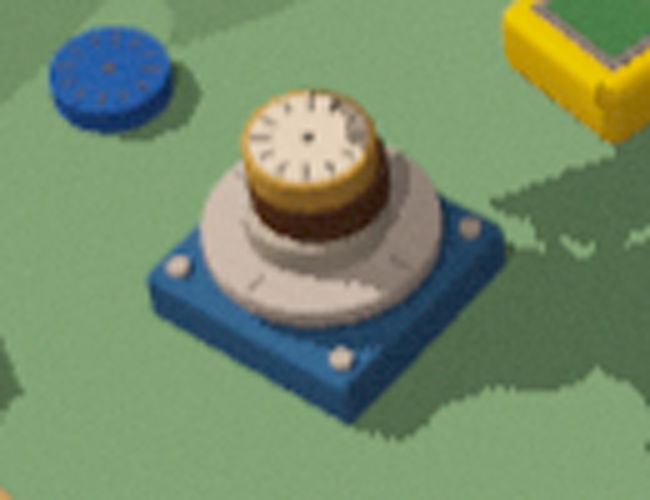

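The stack stands concentric on the raised plate: dial face up at about (310,137), ring and foot beneath it.

```bash
python3 -c "
from plant import r
print(r.job_done())"
```

```text
the job is handed in; nothing more can be done
None
```

The foot, ring and dial are stacked within about 2 mm of the plate centre by the cameras. I pushed them to the bottom stop (13 N), held for over a second and released, then handed the job in at 32 s; no verdict was returned.

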